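Change the knob sorter over to the other bin

TASK

Change the knob sorter over to its other bin: with your fingertips press down the raised end of the yellow seesaw gate so that it rocks over its pivot and rests on its other side, and only then push the red slide tab to the left, all the way, so that the four waiting black knobs roll down that other chute into its clear bin. Let the knobs run by themselves without touching or lifting any, and leave the bins, the screwdriver, the spray can and the tape where they are.

Things in the scene. Friction and masses are not known exactly. Their poses are not given: they have to be found in the camera images.
- sorter: Fixed gravity sorter, base plate 340 x 350 mm, nothing above 245 mm. Origin on the bench under the middle of the gate's pivot; z up, x up along the infeed lane (away from the robot at yaw 0), y left; yaw up to 0.3 rad. The aluminium lane (34 mm wide, sloping 0.12 rad) ends over the gate's middle, 162 mm up. A chute runs outwards along +y and -y from under each gate end to a bin.
- gate (a joint): Tilt (rad) of the yellow seesaw gate, a channel 210 mm long along the sorter's y, pivot 142 mm up. Positive: left (+y) end up, knobs run right; negative: right end up, knobs run left. Stops at +-0.32. A steel weight 28 mm across on a rod on the robot's side, to 74 mm above the pivot, makes it drop to the side it leans to and stay; about 0.5 N on a raised tab takes it over.
- tab_left (a point): Middle of the upper face of the left press tab: a flat yellow plate 44 mm (sorter x) by 34 mm (sorter y), 4 mm thick, standing out towards the robot from the gate's left end. In the sorter's frame at x = -45, y = +105 mm; 121 mm up when this end is down, about 187 mm when raised. Axes turn with the gate.
- tab_right (a point): The same on the right press tab, at sorter y = -105 mm.
- slide (a joint): Travel (m) of the release slide, a steel blade standing across the infeed lane: 0 = shut, holding the knobs back; it slides to the sorter's +y (left) up to 0.042, where the lane is clear (the knobs pass from about 0.030). It needs about 2 N and stays where it is left.
- slide_tab (a point): A point in the middle of the red upright tab on the slide (26 mm along the lane, 6 mm thick across it, 42 mm tall), 17 mm below its top and 25 mm above its foot. The lane's sides lie 35 mm below this point. In the sorter's frame about x = 75 mm, y = the slide's travel, 225 mm up.
- bin_left: Open clear plastic bin under the left chute, 130 x 170 x 75 mm high, 4 mm walls, 0.35 kg, loose on the bench. Origin at the centre of its underside, z up, long side along y, about 272 mm to the left of the sorter's origin.
- bin_right: The same bin under the right chute.
- screwdriver: Loose screwdriver with a green handle lying on the bench between the sorter and the robot, lower than 40 mm; to be left alone. Origin on its underside.
- spray: Loose white and green spray can, 54 mm in diameter and 190 mm tall, standing behind the right chute; to be left alone. Origin at the centre of its underside.
- tape: Loose black roll of tape lying flat, 84 mm in diameter, 24 mm high, behind the left chute; to be left alone. Origin at the centre of its underside.
- knob1: Black ball knob, 25 mm in diameter with a small brass insert, 18 g, number 1 of the four waiting one behind another in the infeed lane behind the slide (1 is the lowest). Origin at the centre of the ball; its axes turn as it rolls.
- knob2: Black ball knob, 25 mm in diameter with a small brass insert, 18 g, number 2 of the four waiting one behind another in the infeed lane behind the slide (1 is the lowest). Origin at the centre of the ball; its axes turn as it rolls.
- knob3: Black ball knob, 25 mm in diameter with a small brass insert, 18 g, number 3 of the four waiting one behind another in the infeed lane behind the slide (1 is the lowest). Origin at the centre of the ball; its axes turn as it rolls.
- knob4: Black ball knob, 25 mm in diameter with a small brass insert, 18 g, number 4 of the four waiting one behind another in the infeed lane behind the slide (1 is the lowest). Origin at the centre of the ball; its axes turn as it rolls.

How it is judged:
By the outcome, as a careful person would: the job done as asked, in the order asked, and still so for the second after the job is handed in, with the robot touching nothing.
It also fails if it takes over 45 s, if anything falls off the work surface, if the arm or the gripper's body presses on something with over 40 N, if the wrist force passes 120 N, or if a joint passes its speed limit or range.

ROBOT

A 7-joint arm with a two-finger parallel gripper is mounted at the origin on the work surface. World frame = base frame: x ahead of the robot, y to its left, z up, the work surface at z = 0. Lengths are in m, angles in rad, forces in N, time in s.
With the tool pointing down it reaches from about 0.4 to 0.85 m from the base axis. Payload 6.9 kg.
Tool frame: the origin (TCP) lies midway between the tips of the shut fingers; the grasp point (between the pads) lies 19 mm behind it; z points along the fingers, y is the direction in which the jaws open and shut (so a half turn about z gives the same grasp; the last joint's range is limited). The gripper opens to 85 mm and grips with 20 to 120 N. Pads are 22 mm wide; open, the fingers measure 114 mm over their backs; the gripper's body (76 mm by 85 mm) begins 54 mm behind the grasp point. The pads swing forward as they close: fully open they stand 13 mm farther back than shut.
Start: joints at [1.433, 0.507, -0.238, 1.5, 0.126, 1.149, -0.155], TCP at [0.151, -0.607, 0.231] pointing down, gripper open.
Joint ranges: [-3.08, 3.08], [-0.24, 2.05], [-1.43, 1.35], [0, 2.5], [-1.52, 4.66], [0.17, 1.96], [-2.89, 2.89]. Speed limits (rad/s): [2.39, 2.39, 3.14, 3.14, 3.14, 3.14, 3.14].

INTERFACE

Orientations are given as a unit quaternion [w, x, y, z].
In Python, from bench import ctrl gives the robot as it stands.
- The arm moves only by the tool apply_moves, never from a script. Its argument "deltas" is a list of rows, each an object with "translation": the shift along the world's x, y, z in cm, a list of three; "dr": the turn, a rotation vector about the world's x, y, z in rad, a list of three; "claw": the closure, from 0 (fully open) to 1 (shut). A call has 1 to 8 rows; each row is the pose to reach, as a shift and turn from the pose measured when the call began; what a row does not reach only later rows make up. A row lasts 1/8 s, in which the tool goes at most 62.5 mm and 10.7 degrees, less where a joint would pass 70% of its speed; a pose out of reach is approached as far as the arm can. A call with a gripper value outside its range is refused whole. The fingers move at their own pace and stop on an object; "squeeze" is the grip in N (left out, the last holds). Time passes only in rows, so rows that repeat a pose let the fingers close. It gives the time, the measured TCP pose, the force and the opening at its end, in the units of the state.
- ctrl.sense(): the state, without advancing time (a new reading comes with each control period).
- ctrl.grab_frame(name): name is "side" or "top"; returns the picture (400x640x3 uint8, red, green, blue); there is no depth.
- ctrl.camera_model(name): a dict with "fx", "fy", "cx", "cy" (pixels), "k1" (the pictures are not rectified: a ray, as slopes to the right and down, at radius r is drawn at 1 + k1 r^2 times it, then the intrinsics apply), "view" (4x4, takes a point from world to camera coordinates). Camera axes: x right, y up, looking along -z (the intrinsics and any distortion apply to the point x, -y, -z); pixel columns grow to the right and rows downward; lengths in m; the calibration is good to about 2 mm. A picture is of the moment at which its call begins. camera_model takes no time and is no camera call.
- ctrl.finish_job(): hands the job in, once; it reports no verdict.
The state is a dict: "time": time; "q": joint angles; "joint_velocities": joint speeds; "tau": joint torques, N m; "position": TCP position; "orientation": TCP orientation; "force": force on the tool from outside, world axes, zero at the start; "ft_torque": the same for the moment, N m; "width": finger opening in m.
Only numpy, scipy, OpenCV 4.12 (cv2) and the standard library are available. Lean on these libraries where they do the work, as an engineer would, in place of code of your own. Each camera call takes 0.05 s, during which the arm holds its last target.

## Working session

There is one attempt and no reset: what is moved stays moved. The work goes in short steps, Python scripts to look and compute and a tool call to move; the robot and the scene stay as the last step left them, time stands still between calls to the robot, and variables do not carry over. Pictures are saved under pics/ and viewed, and the job is handed in when it is done.

Besides the shell and the picture viewer there is one more tool, called after "Request:" as name([rows], argument=value, ...), one row to a line, values as JSON. apply_moves: Moves the arm, as the interface text tells. Its arguments: {"type":"object","properties":{"deltas":{"type":"array"},"squeeze":{"type":"number"}},"required":["deltas"]}

```bash
mkdir -p pics
cat > h.py <<'E'
import numpy as np, cv2
from bench import ctrl
def snap(n,f):
    im=ctrl.grab_frame(n); cv2.imwrite(f,im[:,:,::-1]); return im
def proj(n,p):
    c=ctrl.camera_model(n);V=np.array(c['view']);p=np.atleast_2d(p)
    q=p@V[:3,:3].T+V[:3,3]; s=np.c_[q[:,0]/-q[:,2],-q[:,1]/-q[:,2]]
    s=s*(1+c['k1']*(s**2).sum(1))[:,None]
    return np.c_[s[:,0]*c['fx']+c['cx'],s[:,1]*c['fy']+c['cy']]
def onplane(n,uv,z):
    from scipy.optimize import least_squares
    return least_squares(lambda a:proj(n,[a[0],a[1],z])[0]-uv,[0.6,0]).x
def crop(f,g,x0,y0,x1,y1,k):
    im=cv2.imread(f)[y0:y1,x0:x1]; cv2.imwrite(g,cv2.resize(im,None,fx=k,fy=k,interpolation=cv2.INTER_CUBIC))
E
python3 - <<'E'
from h import *
snap('top','pics/t0.png');snap('side','pics/s0.png')
s=ctrl.sense();print(s)
for n in('top','side'):
    V=np.array(ctrl.camera_model(n)['view']);print(n,-V[:3,:3].T@V[:3,3])
E
```

```text
{'time': 0.1, 'q': array([ 1.43250565,  0.50826179, -0.23752146,  1.50102824,  0.12570228,
        1.14889968, -0.15481194]), 'joint_velocities': array([-0.00077242, -0.00125938, -0.00025118, -0.00238409,  0.00015715,
       -0.00092235,  0.00102717]), 'tau': array([-5.63061374e-03, -6.21835828e+01, -2.19520278e+00, -2.50200874e+01,
        1.24147563e-02,  7.80036324e-03,  8.17702812e-06]), 'position': array([ 0.15067911, -0.60610317,  0.23051287]), 'orientation': array([-7.96304240e-04,  9.92580158e-01,  1.21589398e-01, -1.15013217e-04]), 'force': array([-0.38198569, -1.10881113,  0.375546  ]), 'ft_torque': array([ 0.00701338, -0.04921613, -0.02460613]), 'width': 0.08568102472062418}
top [0.42006337 0.00420575 1.19157557]
side [0.46788449 1.06115993 0.89769027]
```

View pics/t0.png

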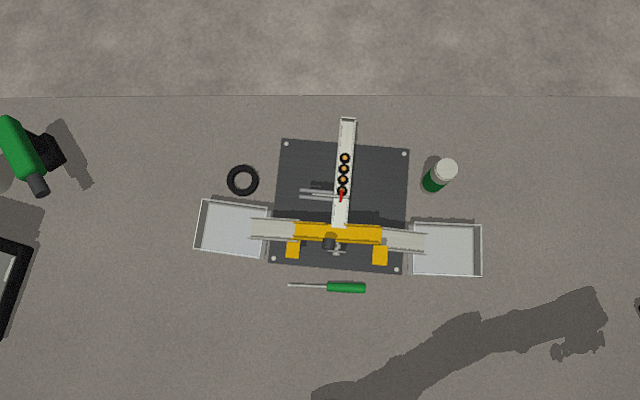

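View pics/s0.png

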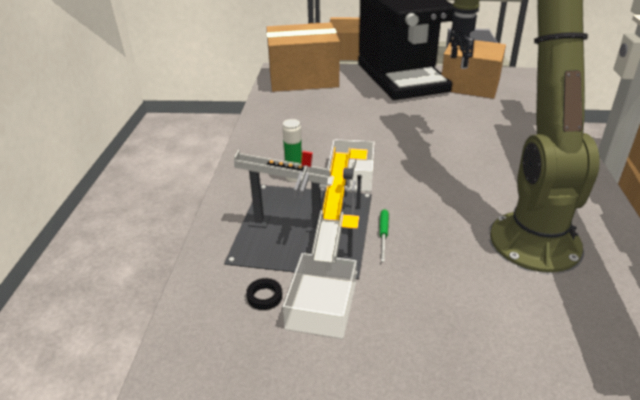

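```bash
python3 -c "
from h import *
crop('pics/t0.png','pics/t0c.png',260,110,430,285,4.5*0.75)
crop('pics/s0.png','pics/s0c.png',220,110,400,290,3.3)
for z in (0,.162,.2): print(z,proj('top',[[.6,0,z],[.6,.1,z]]).round(1).tolist())"
```

```text
0 [[331.7, 209.7], [294.2, 209.6]]
0.162 [[332.0, 199.3], [288.7, 199.2]]
0.2 [[332.1, 196.3], [287.2, 196.2]]
```

View pics/t0c.png

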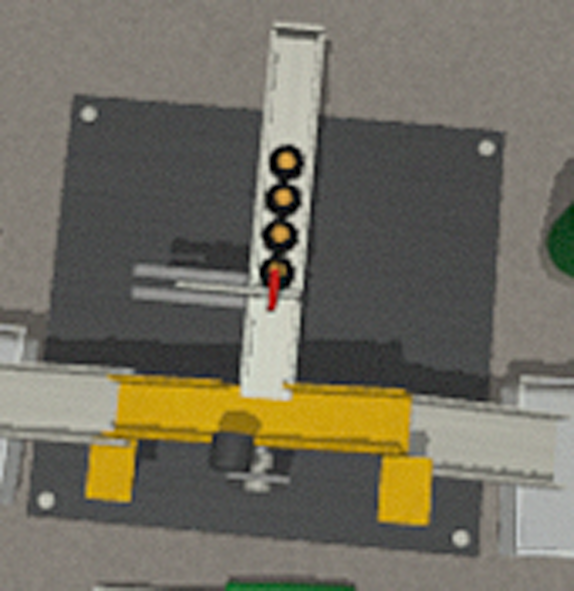

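View pics/s0c.png

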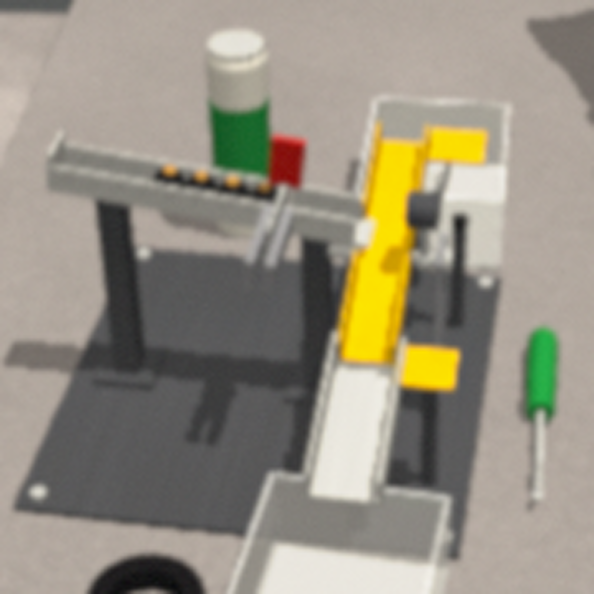

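```bash
cat > fit.py <<'E'
from h import *
from scipy.optimize import least_squares
t=lambda u,v:(u/3.375+260,v/3.375+110)
s=lambda u,v:(u/3.3+220,v/3.3+110)
L=[-.045,.105,.121];R=[-.045,-.105,.187];S=[.075,0,.225]
obs=[('top',L,t(110,471)),('top',R,t(405,491)),('side',L,s(430,368)),('side',R,s(457,146)),('side',S,s(289,161)),('top',[.075,0,.242],t(274,288))]
def W(a,p):
    c,si=np.cos(a[2]),np.sin(a[2]);return [a[0]+c*p[0]-si*p[1],a[1]+si*p[0]+c*p[1],p[2]]
f=lambda a:np.concatenate([proj(n,W(a,p))[0]-o for n,p,o in obs])
r=least_squares(f,[.55,0,0],loss='soft_l1');a=r.x
if __name__=='__main__':
    print(a,f(a).round(1).reshape(-1,2).tolist())
    for p in(L,R,S):print(np.round(W(a,p),4))
    im=cv2.imread('pics/t0.png')
    print('corners',[proj('top',W(a,[0,0,.01]))[0]])
E
python3 fit.py
```

```text
[ 0.52150841 -0.01067987 -0.07774995] [[-2.1, 0.7], [2.6, 0.7], [-0.4, -0.0], [0.7, -2.3], [-1.0, -1.3], [-1.3, -0.8]]
[0.4848 0.0975 0.121 ]
[ 0.4685 -0.1119  0.187 ]
[ 0.5963 -0.0165  0.225 ]
corners [array([335.75006798, 238.90505847])]
```

```bash
python3 -c "
from fit import *
for k,(i,j) in {'L':(0,2),'R':(1,3)}.items():
    r=least_squares(lambda p:np.r_[proj('top',p)[0]-obs[i][2],proj('side',p)[0]-obs[j][2]],[.5,0,.15]);print(k,r.x,r.fun)
for z in(.242,):print(onplane('top',t(274,288),z))
"
```

```text
L [0.48530744 0.09290879 0.11742056] [-0.01852577  0.53917859 -0.54117381 -0.05357457]
R [ 0.47019658 -0.10650138  0.18317124] [-0.00042557  0.01258134 -0.01484645 -0.00139444]
[ 0.59458235 -0.01927488]
```

Request:
apply_moves([
  {"translation":[4,5,1],"dr":[0,0,-0.05],"claw":1},
  {"translation":[8,10,2],"dr":[0,0,-0.1],"claw":1},
  {"translation":[12,16,3],"dr":[0,0,-0.15],"claw":1},
  {"translation":[16,22,3],"dr":[0,0,-0.2],"claw":1},
  {"translation":[19,27,3],"dr":[0,0,-0.25],"claw":1},
  {"translation":[22,32,3],"dr":[0,0,-0.32],"claw":1},
  {"translation":[25,37,3],"dr":[0,0,-0.32],"claw":1},
  {"translation":[27,40,3],"dr":[0,0,-0.32],"claw":1},
], squeeze=20)

```text
time: 1.1
position: [0.4215, -0.2034, 0.2606]
orientation: [-0.001, 0.999, -0.037, 0.0]
force: [1.1, -0.1, -0.7]
width: -0.0003
```

Request:
apply_moves([
  {"translation":[2,4,0],"dr":[0,0,0],"claw":1},
  {"translation":[4.5,8,0],"dr":[0,0,0],"claw":1},
  {"translation":[4.5,9.3,-1],"dr":[0,0,0],"claw":1},
  {"translation":[4.5,9.3,-3.5],"dr":[0,0,0],"claw":1},
  {"translation":[4.5,9.3,-4.5],"dr":[0,0,0],"claw":1},
  {"translation":[4.5,9.3,-5],"dr":[0,0,0],"claw":1},
])

```text
time: 1.85
position: [0.466, -0.1111, 0.21]
orientation: [-0.001, 0.999, -0.038, -0.001]
force: [-0.3, 0.3, 0.6]
width: 0.0
```

```bash
python3 -c "
from h import *
snap('top','pics/t1.png');snap('side','pics/s1.png')
crop('pics/t1.png','pics/t1c.png',260,110,430,285,3.375)
crop('pics/s1.png','pics/s1c.png',220,110,400,290,3.3)
a=cv2.imread('pics/t1c.png');b=cv2.imread('pics/s1c.png');h=500
cv2.imwrite('pics/b1.png',np.hstack([cv2.resize(a,(395,400)),cv2.resize(b,(400,400))]))"
```

```text
(no output)
```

View pics/b1.png

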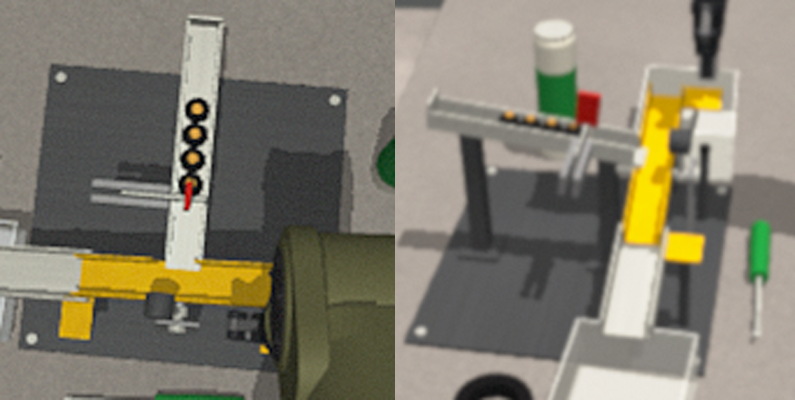

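The fingers hang right over the raised right tab (composite about (705,65) above tab at (703,98)), so I press down.

Request:
apply_moves([
  {"translation":[0,0,-1.5],"dr":[0,0,0],"claw":1},
  {"translation":[0,0,-2.5],"dr":[0,0,0],"claw":1},
  {"translation":[0,0,-3.5],"dr":[0,0,0],"claw":1},
  {"translation":[0,0,-4.5],"dr":[0,0,0],"claw":1},
  {"translation":[0,0,-5.5],"dr":[0,0,0],"claw":1},
  {"translation":[0,0,-6.5],"dr":[0,0,0],"claw":1},
  {"translation":[0,0,-7.5],"dr":[0,0,0],"claw":1},
  {"translation":[0,0,-7.8],"dr":[0,0,0],"claw":1},
])

```text
time: 2.95
position: [0.4659, -0.1108, 0.1316]
orientation: [-0.001, 0.999, -0.038, -0.001]
force: [0.1, 0.8, 0.8]
width: 0.0001
```

```bash
python3 -c "
from h import *
snap('side','pics/s2.png')
crop('pics/s2.png','pics/s2c.png',220,110,400,290,3.3)"
```

```text
(no output)
```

View pics/s2c.png

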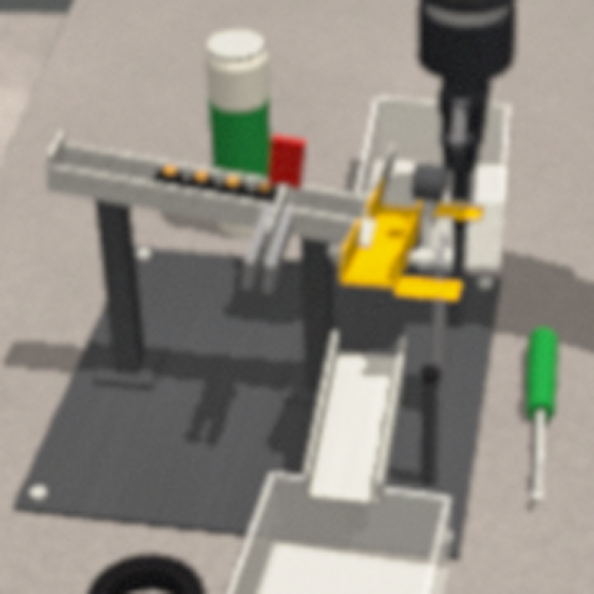

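The gate has rocked: its left end is now up (left tab at crop (428,290)) and the right end is down. Next I rise, go over to the right side of the red tab, and descend.

Request:
apply_moves([
  {"translation":[0,0,4],"dr":[0,0,0],"claw":1},
  {"translation":[0,0,10],"dr":[0,0,0],"claw":1},
  {"translation":[0,0,15.8],"dr":[0,0,0],"claw":1},
  {"translation":[4,1.5,15.8],"dr":[0,0,0],"claw":1},
  {"translation":[9,3.5,15.8],"dr":[0,0,0],"claw":1},
  {"translation":[12.9,5,15.8],"dr":[0,0,0],"claw":1},
  {"translation":[12.9,5,12.5],"dr":[0,0,0],"claw":1},
  {"translation":[12.9,5,10],"dr":[0,0,0],"claw":1},
])

```text
time: 4.0
position: [0.5952, -0.0603, 0.2304]
orientation: [-0.001, 0.999, -0.037, -0.001]
force: [0.1, -0.2, 0.3]
width: -0.0002
```

```bash
python3 -c "
from h import *
snap('top','pics/t3.png');snap('side','pics/s3.png')
print(ctrl.sense()['position'])
crop('pics/t3.png','pics/t1c.png',260,110,430,285,3.375)
crop('pics/s3.png','pics/s1c.png',220,70,400,250,3.3)
a=cv2.imread('pics/t1c.png');b=cv2.imread('pics/s1c.png')
cv2.imwrite('pics/b3.png',np.hstack([cv2.resize(a,(395,400)),cv2.resize(b,(400,400))]))"
```

```text
[ 0.59349799 -0.06088213  0.22905243]
```

View pics/b3.png

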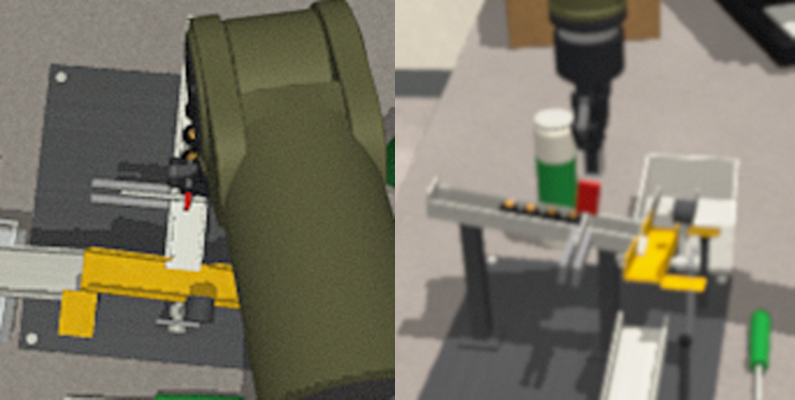

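The fingers stand just to the right of the red tab and line up with it (composite about (590,160), tab at (588,196)); the gate stays rocked. I go down a little and push.

Request:
apply_moves([
  {"translation":[0.1,0,-1],"dr":[0,0,0],"claw":1},
  {"translation":[0.1,0.5,-1.2],"dr":[0,0,0],"claw":1},
  {"translation":[0.2,1.5,-1.2],"dr":[0,0,0],"claw":1},
  {"translation":[0.3,2.5,-1.2],"dr":[0,0,0],"claw":1},
  {"translation":[0.35,3.5,-1.2],"dr":[0,0,0],"claw":1},
  {"translation":[0.45,4.5,-1.2],"dr":[0,0,0],"claw":1},
  {"translation":[0.5,5.5,-1.2],"dr":[0,0,0],"claw":1},
  {"translation":[0.55,6,-1.2],"dr":[0,0,0],"claw":1},
])

```text
time: 5.1
position: [0.5991, 0.0, 0.2171]
orientation: [-0.001, 0.999, -0.037, -0.003]
force: [0.5, -2.7, 2.3]
width: -0.0003
```

```bash
python3 -c "
from h import *
snap('top','pics/t4.png');snap('side','pics/s4.png')
s=ctrl.sense();print(s['position'],s['force'])
crop('pics/t4.png','pics/t1c.png',260,110,430,285,3.375)
crop('pics/s4.png','pics/s1c.png',220,90,400,270,3.3)
a=cv2.imread('pics/t1c.png');b=cv2.imread('pics/s1c.png')
cv2.imwrite('pics/b4.png',np.hstack([cv2.resize(a,(395,400)),cv2.resize(b,(400,400))]))"
```

```text
[5.98851242e-01 3.32686550e-04 2.16895109e-01] [-0.16834757  0.27046098 -0.21359501]
```

View pics/b4.png

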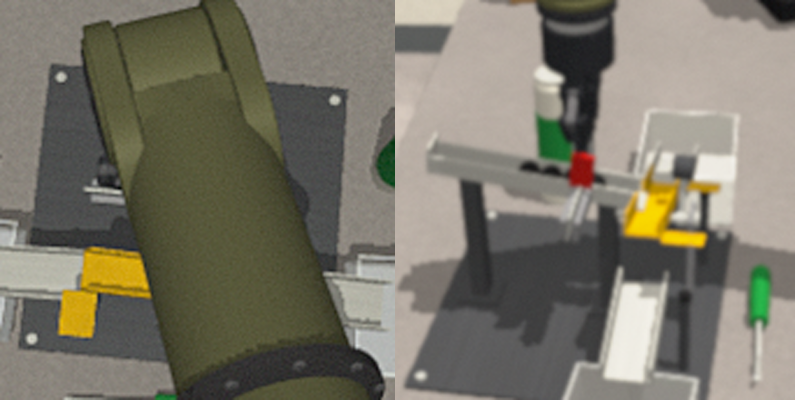

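Red tab has moved left (582,168) and knobs are moving under it. I continue to the stop.

Request:
apply_moves([
  {"translation":[0.05,0.4,0],"dr":[0,0,0],"claw":1},
  {"translation":[0.1,0.7,0],"dr":[0,0,0],"claw":1},
  {"translation":[0.1,1,0],"dr":[0,0,0],"claw":1},
])

```text
time: 5.58
position: [0.5991, 0.0053, 0.2168]
orientation: [0.002, 0.999, -0.039, -0.004]
force: [-3.7, -15.4, 5.7]
width: -0.0001
```

The force rose to 15 N at about the expected end of travel, so I back off and lift clear.

Request:
apply_moves([
  {"translation":[0,-0.8,0],"dr":[0,0,0],"claw":1},
  {"translation":[0,-1.5,0.5],"dr":[0,0,0],"claw":1},
  {"translation":[0,-1.5,4],"dr":[0,0,0],"claw":1},
  {"translation":[0,-1.5,9],"dr":[0,0,0],"claw":1},
  {"translation":[-4,-5,12],"dr":[0,0,0],"claw":1},
  {"translation":[-8,-10,12],"dr":[0,0,0],"claw":1},
  {"translation":[-11,-15,12],"dr":[0,0,0],"claw":1},
  {"translation":[-14,-20,12],"dr":[0,0,0],"claw":1},
])

```text
time: 6.58
position: [0.4581, -0.1957, 0.3373]
orientation: [0.002, 0.999, -0.038, -0.004]
force: [1.5, 0.0, 0.1]
width: -0.0001
```

Request:
apply_moves([
  {"translation":[-4,-5,0],"dr":[0,0,0],"claw":1},
  {"translation":[-8,-10,0],"dr":[0,0,0],"claw":1},
  {"translation":[-11,-15,0],"dr":[0,0,0],"claw":1},
  {"translation":[-14,-20,0],"dr":[0,0,0],"claw":1},
  {"translation":[-14,-22,0],"dr":[0,0,0],"claw":1},
  {"translation":[-14,-22,0],"dr":[0,0,0],"claw":1},
])

```text
time: 7.32
position: [0.3184, -0.4163, 0.337]
orientation: [0.001, 0.999, -0.039, -0.003]
force: [0.1, 1.0, -0.8]
width: 0.0001
```

```bash
python3 -c "
from h import *
snap('top','pics/t5.png');snap('side','pics/s5.png')
s=ctrl.sense();print(s['position'],s['force'])
crop('pics/t5.png','pics/t5c.png',190,110,490,300,2.6)
crop('pics/s5.png','pics/s5c.png',220,90,400,270,3.3)"
```

```text
[ 0.31942411 -0.41422046  0.33730094] [-0.17965695  0.87080653  0.04593409]
```

View pics/t5c.png

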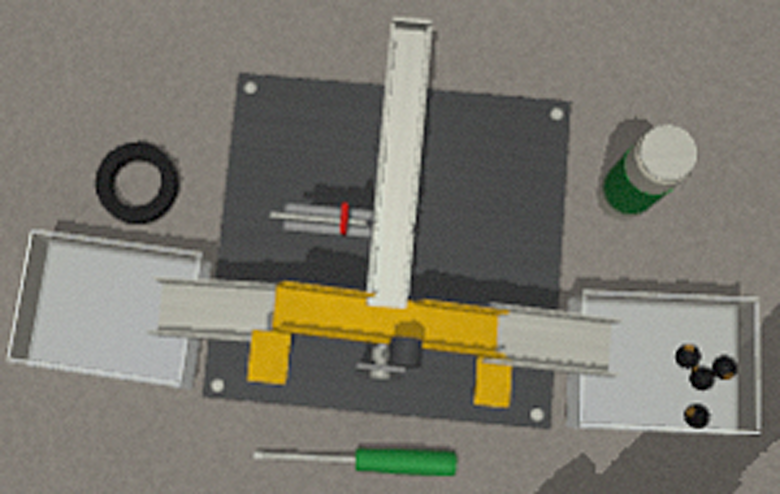

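View pics/s5c.png

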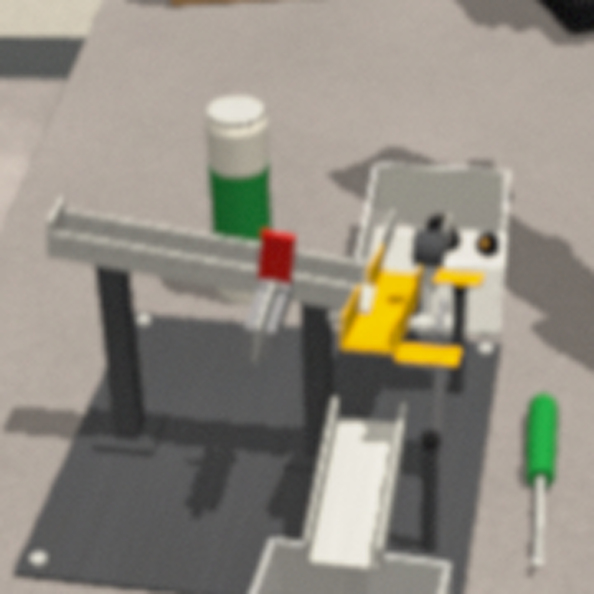

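```bash
python3 -c "
from h import *
for f in('t0','t5'):
    crop('pics/%s.png'%f,'pics/%sd.png'%f,300,170,360,215,6)
a=cv2.imread('pics/t0d.png');b=cv2.imread('pics/t5d.png')
cv2.imwrite('pics/d.png',np.hstack([a,b]))
print(onplane('top',(190+345/2.6,110+218/2.6),.242)-onplane('top',(341.2,195.3),.242))"
```

```text
[0.00305813 0.03947229]
```

View pics/d.png

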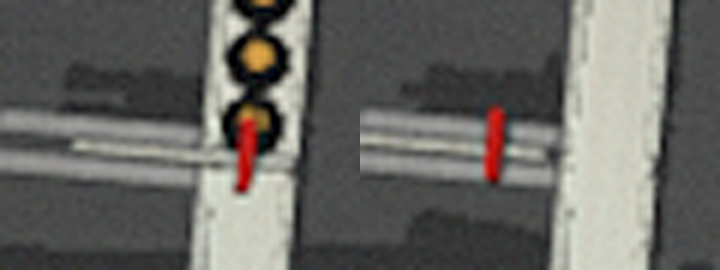

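```bash
python3 -c "
from h import *
print(ctrl.finish_job())"
```

```text
the job is handed in; nothing more can be done
None
```

The sorter is changed over to its right bin, and all four knobs are in it. I handed the job in about 7.5 s into the 45 s limit.

- **Gate:** I pressed the raised right tab down with closed fingertips. The pictures showed the gate rocked over with its left end up, and it stayed that way.
- **Slide:** Only after that did I push the red tab left, until it stopped against about 15 N. It needs about 2 N to move, so I took this as the end stop. Then I backed off and moved clear.
- **Last pictures:** The infeed lane was empty. I saw no shift in the bins, screwdriver, spray can or tape, and the arm was well away.

**Small disagreement:** measured from the top camera, the slide travelled about 40 mm rather than the nominal 42 mm. That is within the reading and calibration error, and the rise in force supports it being at its stop.

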